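# Load the eye flasks into the curing carrier in case order

## Robot

A 6-joint arm with a two-finger parallel gripper is mounted at the origin on the work surface. World frame = base frame: x ahead of the robot, y to its left, z up, the work surface at z = 0. Lengths are in mm, angles in rad, forces in N, time in s.
With the tool pointing down it reaches from about 300 to 775 mm from the base axis. Payload 14.6 kg.
Tool frame: the origin (TCP) lies between the finger pads; the fingertips stand ahead of it and the grasp point (between the pads) lies 11 mm behind it (manip.finger_overhang is the z of the fingertips in the tool frame, in mm); z points along the fingers, y is the line along which they close (so a half turn about z gives the same grasp; the last joint's range is limited). The gripper opens to 94 mm and grips with 3 to 60 N. Pads are 16 mm wide; open, the fingers measure 119 mm over their backs; the gripper's body (75 mm by 177 mm) begins 78 mm behind the grasp point.
Start: joints at [-0.067, 0.3, 1.521, -0, 1.321, -0.067], TCP at [549.99, -0.002, 213.446] pointing down, gripper open.
Joint ranges: [-3.03, 3.03], [-0.79, 2.21], [0.23, 2.52], [-1.04, 4.18], [0, 3.07], [-2.55, 2.55]. Speed limits (rad/s): [2.22, 2.22, 2.57, 3.14, 3.14, 3.14].

## Interface

Orientations are given as [roll, pitch, yaw] about the fixed x, y, z axes, in that order (R = Rz(yaw) Ry(pitch) Rx(roll)).
In Python, from cell import manip gives the robot as it stands.
- The arm moves only by the tool jog_arm, never from a script. Its argument "series" is a list of rows, each a list of 7 numbers: the shift along the world's x, y, z as a fraction of full scale, then the turn, a rotation vector about the world's x, y, z as a fraction of full scale, then the closure, from 0 (fully open) to 1 (shut). In form: [[dx, dy, dz, wx, wy, wz, fingers], ...]. A call has 1 to 8 rows; each row is the pose to reach, as a shift and turn from the pose commanded when the call began; what a row does not reach only later rows make up. Full scale, the value 1, is 120 mm for a shift and 90 degrees for a turn. A row lasts 1/12 s, in which the tool goes at most 41.7 mm and 7.16 degrees, less where a joint would pass 70% of its speed; a pose out of reach is approached as far as the arm can. A call with a number of a shift or a turn outside -1 to 1 is refused whole. A call with a gripper value outside its range is refused whole. The fingers move at their own pace and stop on an object; "grip_force" is the grip in N (left out, the last holds). Time passes only in rows, so rows that repeat a pose let the fingers close. It gives the time, the measured TCP pose, the force, the opening and the grip force at its end, in the units of the state.
- manip.read_state(): the state, without advancing time (a new reading comes with each control period).
- manip.camera(name): name is "scene" or "side" or "wrist"; returns a dict with "frame" (480x640x3 uint8, red, green, blue), "vfov" (degrees; the focal length in pixels is half the picture's height over the tangent of half this angle, whatever the lens; pixels are square), "cx", "cy" (the principal point, pixels), "R" (3x3) and "t" (3): a world point X has camera coordinates R X + t; the wrist camera has in their place "hand_eye" (4x4, takes a point from camera to tool coordinates, whose origin is the TCP and whose axes are the flange's). Camera axes: x right, y down, z forward; pixel columns grow to the right and rows downward; lengths in mm; the calibration is good to about 2 mm. A picture is of the moment at which its call begins: read the wrist's pose just before it. There is no depth.
- manip.sign_off(): hands the job in; it is judged then, once.
The state is a dict: "clock": time; "joints": joint angles; "qd": joint speeds; "effort": joint torques, N m; "eef_pos": TCP position; "eef_rot": TCP orientation; "wrist_force": force on the tool from outside, world axes, zero at the start; "moment": the same for the moment, N m; "finger_gap": finger opening in mm; "finger_force": force on a finger pad.
Only numpy, scipy, OpenCV 4.12 (cv2) and the standard library are available. Lean on these libraries where they do the work, as an engineer would, in place of code of your own. Each camera call takes 0.05 s, during which the arm holds its last target. There are 200 camera calls.

## Task

Move the four brass eye flasks out of their case pans into the empty steel curing carrier, one to a bay, in the same left-to-right order (as seen from the robot) in which they stand in the case rack, so that each can be traced back to its case. Keep them upright, set each one gently down rather than dropping it, and leave all four standing flat on the bay floors.

Things in the scene. Friction and masses are not known exactly. Their poses are not given: they have to be found in the camera images.
- flask_low: Loose closed brass low round eye flask, 0.2 to 0.5 kg: widest and lowest, a cylinder 46 mm in diameter, 40 mm high, 6 mm screw head on top. Origin: centre of its underside, z up. Starts upright in its own pan within 4 mm of the pan's origin, yaw within 0.2 rad of the pan's. Grip its plain sides from above on +x and -x (across the row; no room for fingers along the row).
- flask_tall: Loose closed brass tall round eye flask, 0.2 to 0.5 kg: slimmest and tallest, a cylinder 36 mm in diameter, 56 mm high, 6 mm screw head on top. Origin: centre of its underside, z up. Starts upright in its own pan within 4 mm of the pan's origin, yaw within 0.2 rad of the pan's. Grip its plain sides from above on +x and -x (across the row; no room for fingers along the row).
- flask_square: Loose closed brass square eye flask, 0.2 to 0.5 kg: 42 x 42 mm, 44 mm high, two bolts on diagonal lid corners 10 mm higher. Origin: centre of its underside, z up. Starts upright in its own pan within 4 mm of the pan's origin, yaw within 0.2 rad of the pan's. Grip its plain sides from above on +x and -x (across the row; no room for fingers along the row).
- flask_hex: Loose closed brass hexagonal eye flask, 0.2 to 0.5 kg: 42 mm across flats (two flats face +x and -x), 48.5 mm across corners, 48 mm high, 6 mm screw head on top. Origin: centre of its underside, z up. Starts upright in its own pan within 4 mm of the pan's origin, yaw within 0.2 rad of the pan's. Grip its plain sides from above on +x and -x (across the row; no room for fingers along the row).
- pan_low: Fixed grey case pan (open tray 138 x 60 mm, walls 14 mm high) in which the low round flask starts; a white stone cast (low round disc, under 20 mm high) at its far end. Origin: under the flask's place, 55 mm from the near end; x away from the robot. Floor 2 mm above the origin, 10 mm above the table. Free inside from the origin: 53 mm to -x, 47 mm to +x, 28 mm to each side.
- pan_tall: Fixed grey case pan (open tray 138 x 60 mm, walls 14 mm high) in which the tall round flask starts; a white stone cast (slim round post, under 20 mm high) at its far end. Origin: under the flask's place, 55 mm from the near end; x away from the robot. Floor 2 mm above the origin, 10 mm above the table. Free inside from the origin: 53 mm to -x, 47 mm to +x, 28 mm to each side.
- pan_square: Fixed grey case pan (open tray 138 x 60 mm, walls 14 mm high) in which the square flask starts; a white stone cast (square block, under 20 mm high) at its far end. Origin: under the flask's place, 55 mm from the near end; x away from the robot. Floor 2 mm above the origin, 10 mm above the table. Free inside from the origin: 53 mm to -x, 47 mm to +x, 28 mm to each side.
- pan_hex: Fixed grey case pan (open tray 138 x 60 mm, walls 14 mm high) in which the hexagonal flask starts; a white stone cast (hexagon, under 20 mm high) at its far end. Origin: under the flask's place, 55 mm from the near end; x away from the robot. Floor 2 mm above the origin, 10 mm above the table. Free inside from the origin: 53 mm to -x, 47 mm to +x, 28 mm to each side.
- case_rack: Fixed low wooden case rack, 155 x 294 mm, end cheeks 24 mm high, with the four pans side by side, in any order. Left or right of the robot's middle. Origin: on the table under the middle of the row of flasks; x away from the robot, y along the row to the robot's left, yaw within 0.3 rad of the robot's axes. Pan origins at y = +96, +32, -32, -96 mm, x = 0.
- carrier: Fixed steel curing carrier, 68 x 262 mm, wire loop 28 mm high at each end, four equal bays in a row, empty. On the other side. Origin: on the table under its middle; axes as for case_rack. Bay centres y = +96, +32, -32, -96 mm, x = 0; bay floor 6 mm above the table; inside 62 x 61 mm; front and back lips 12 mm, dividers 18 mm above the table: keep open fingertips above them.
There are look-alikes about, which are no part of the job. What is shaped like the flask_hex but blue is not meant.

How it is judged (in metres and radians):
At the end, for the whole second after the job is handed in: Each flask stands released and at rest in the bay of the carrier that has the same place, counted from the left, as its own case pan has in the case rack: within 15 mm of the bay's centre along and across the row, underside less than 4 mm above the bay floor, upright within 0.1 rad (((y of pan_low in the frame of case_rack between 0.076 and 0.116 m and y of flask_low in the frame of carrier between 0.081 and 0.111 m) or (y of pan_low in the frame of case_rack between 0.012 and 0.052 m and y of flask_low in the frame of carrier between 0.017 and 0.047 m) or (y of pan_low in the frame of case_rack between -0.052 and -0.012 m and y of flask_low in the frame of carrier between -0.047 and -0.017 m) or (y of pan_low in the frame of case_rack between -0.116 and -0.076 m and y of flask_low in the frame of carrier between -0.111 and -0.081 m)) and x of flask_low in the frame of carrier between -0.015 and 0.015 m and z of each of flask_low, flask_tall, flask_square, flask_hex in the frame of carrier below 0.01 m and angle between each of flask_low, flask_tall, flask_square, flask_hex's own z axis and vertical below 0.1 rad and linear speed of each of flask_low, flask_tall, flask_square, flask_hex below 0.02 m/s and angular speed of each of flask_low, flask_tall, flask_square, flask_hex below 0.2 rad/s and ((y of pan_tall in the frame of case_rack between 0.076 and 0.116 m and y of flask_tall in the frame of carrier between 0.081 and 0.111 m) or (y of pan_tall in the frame of case_rack between 0.012 and 0.052 m and y of flask_tall in the frame of carrier between 0.017 and 0.047 m) or (y of pan_tall in the frame of case_rack between -0.052 and -0.012 m and y of flask_tall in the frame of carrier between -0.047 and -0.017 m) or (y of pan_tall in the frame of case_rack between -0.116 and -0.076 m and y of flask_tall in the frame of carrier between -0.111 and -0.081 m)) and x of flask_tall in the frame of carrier between -0.015 and 0.015 m and ((y of pan_square in the frame of case_rack between 0.076 and 0.116 m and y of flask_square in the frame of carrier between 0.081 and 0.111 m) or (y of pan_square in the frame of case_rack between 0.012 and 0.052 m and y of flask_square in the frame of carrier between 0.017 and 0.047 m) or (y of pan_square in the frame of case_rack between -0.052 and -0.012 m and y of flask_square in the frame of carrier between -0.047 and -0.017 m) or (y of pan_square in the frame of case_rack between -0.116 and -0.076 m and y of flask_square in the frame of carrier between -0.111 and -0.081 m)) and x of flask_square in the frame of carrier between -0.015 and 0.015 m and ((y of pan_hex in the frame of case_rack between 0.076 and 0.116 m and y of flask_hex in the frame of carrier between 0.081 and 0.111 m) or (y of pan_hex in the frame of case_rack between 0.012 and 0.052 m and y of flask_hex in the frame of carrier between 0.017 and 0.047 m) or (y of pan_hex in the frame of case_rack between -0.052 and -0.012 m and y of flask_hex in the frame of carrier between -0.047 and -0.017 m) or (y of pan_hex in the frame of case_rack between -0.116 and -0.076 m and y of flask_hex in the frame of carrier between -0.111 and -0.081 m)) and x of flask_hex in the frame of carrier between -0.015 and 0.015 m); the robot touches nothing.
It fails at once if a flask is tipped over (more than 40 degrees from upright) (angle between any of flask_low, flask_tall, flask_square, flask_hex's own z axis and vertical above 0.7 rad).
It fails at once if a flask is dropped (moves faster than 0.5 m/s while the fingers are not holding it, a fall of about 13 mm) ((linear speed of flask_low above 0.5 m/s and contact force between the fingers and flask_low below 0.1 N) or (linear speed of flask_tall above 0.5 m/s and contact force between the fingers and flask_tall below 0.1 N) or (linear speed of flask_square above 0.5 m/s and contact force between the fingers and flask_square below 0.1 N) or (linear speed of flask_hex above 0.5 m/s and contact force between the fingers and flask_hex below 0.1 N)).
It also fails if it takes over 112 s, if anything falls off the work surface, if the arm or the gripper's body presses on something with over 40 N, if the wrist force passes 120 N, or if a joint passes its speed limit or range.

## Working session

There is one attempt and no reset: what is moved stays moved. The work goes in short steps, Python scripts to look and compute and a tool call to move; the robot and the scene stay as the last step left them, time stands still between calls to the robot, and variables do not carry over. Pictures are saved under pics/ and viewed, at most 14 in all, crops included, and the job is handed in when it is done.

Besides the shell and the picture viewer there is one more tool, called after "Call:" by a JSON object that holds its "fn" and its "kwargs". jog_arm: Moves the arm, as the interface text tells. Its arguments: {"type":"object","properties":{"series":{"type":"array"},"grip_force":{"type":"number"}},"required":["series"]}

```bash
mkdir -p pics; cat > h.py <<'E'
from cell import manip
import numpy as np, cv2
def cam(n):
    s=manip.read_state(); c=manip.camera(n); c['s']=s; return c
def save(c,p): cv2.imwrite(p,cv2.cvtColor(c['frame'],cv2.COLOR_RGB2BGR))
E
python3 - <<'E'
from h import *
import pickle
for n in ("scene","side","wrist"):
    c=cam(n); save(c,f'pics/{n}0.png'); pickle.dump(c,open(f'{n}0.pkl','wb'))
    print(n,{k:(np.round(v,4).tolist() if k!='s' else 0) for k,v in c.items() if k!='frame'})
print(manip.read_state(), manip.finger_overhang)
E
```

```text
scene {'vfov': 43.3919, 'cx': 326.1572, 'cy': 244.7624, 'R': [[-0.8343, 0.5513, -0.0028], [0.4792, 0.7226, -0.4983], [-0.2727, -0.4171, -0.867]], 't': [513.5055, -281.0929, 1377.631], 's': 0}
side {'vfov': 56.228, 'cx': 314.6241, 'cy': 239.4705, 'R': [[0.9941, -0.1075, 0.0168], [-0.0598, -0.6685, -0.7413], [0.0909, 0.7359, -0.671]], 't': [-614.688, 58.371, 685.4302], 's': 0}
wrist {'vfov': 59.9468, 'cx': 318.4314, 'cy': 240.3558, 'hand_eye': [[-0.0001, -0.9677, -0.252, 72.0604], [1.0, -0.0001, 0.0001, 0.8828], [-0.0001, -0.252, 0.9677, -170.0399], [0.0, 0.0, 0.0, 1.0]], 's': 0}
{'clock': 0.15, 'joints': array([-6.65850825e-02,  3.00374529e-01,  1.52141999e+00,  3.18424401e-06,
        1.32070285e+00, -6.65989717e-02]), 'qd': array([ 6.67336334e-05, -5.98839960e-04, -1.08079114e-03,  2.65985590e-04,
        4.16275958e-04, -9.85804200e-04]), 'effort': array([-2.50185103e-04, -5.31960297e+01, -3.52822959e+01,  7.07691838e-02,
        2.35654798e-02, -3.66386917e-05]), 'eef_pos': array([5.49812641e+02, 1.85770759e-02, 2.13007446e+02]), 'eef_rot': array([-3.14069015e+00, -6.32861325e-05,  1.57080940e+00]), 'wrist_force': array([-0.39884458, -0.4689134 , -0.15653877]), 'moment': array([0.01867265, 0.02918763, 0.00901635]), 'finger_force': 0.0, 'finger_gap': 93.83818664040959} 8.0
```

View pics/scene0.png

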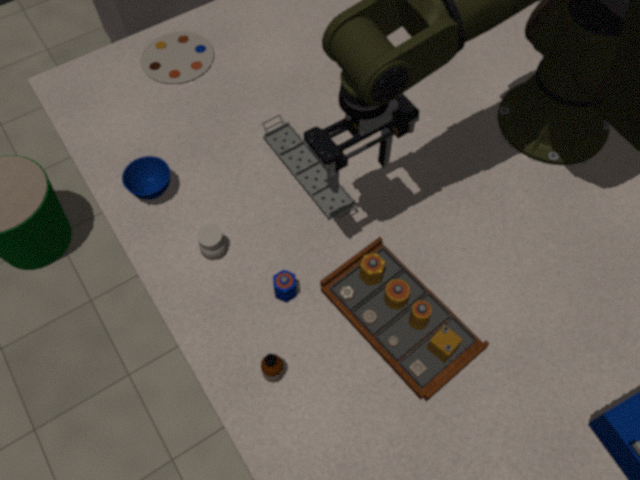

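View pics/side0.png

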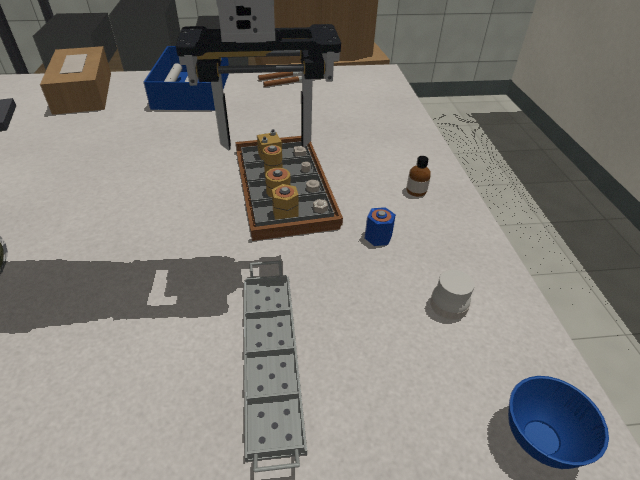

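The rack is on the robot's left (+y). From the left it holds the square flask at scene (446,342), a small round at (421,312), a wider round at (397,292) and the hex at (372,266). The carrier is on the right, with its ends near (272,128) and (338,210). Next I'll get rough positions.

```bash
cat >> h.py <<'E'
import pickle
def ray(c,px):
    f=240/np.tan(np.radians(c['vfov']/2))
    d=np.array([(px[0]-c['cx'])/f,(px[1]-c['cy'])/f,1.])
    if 'R' in c and 'hand_eye' not in c:
        R=np.array(c['R']);return -R.T@np.array(c['t']),R.T@d
    from scipy.spatial.transform import Rotation as Ro
    H=np.array(c['hand_eye']);T=Ro.from_euler('xyz',c['s']['eef_rot']).as_matrix()
    return T@H[:3,3]+c['s']['eef_pos'],T@H[:3,:3]@d
def at(c,px,z):
    o,d=ray(c,px);return (o+d*(z-o[2])/d[2])
E
python3 - <<'E'
from h import *
s=pickle.load(open('scene0.pkl','rb'));d=pickle.load(open('side0.pkl','rb'))
for p,z in [((446,338),44),((421,310),62),((397,289),46),((372,263),54)]: print('sc',at(s,p,z).round())
for p,z in [((268,137),44),((271,149),62),((277,174),46),((285,189),54)]: print('sd',at(d,p,z).round())
for p in [(246,282),(289,278),(304,454),(245,455)]: print('carr',at(d,p,12).round())
for p in [(237,155),(302,138),(341,217),(252,235)]: print('rack',at(d,p,20).round())
E
```

```text
sc [548. 285.  44.]
sc [559. 222.  62.]
sc [564. 160.  46.]
sc [574.  93.  54.]
sd [553. 307.  44.]
sd [558. 229.  62.]
sd [566. 166.  46.]
sd [577. 107.  54.]
carr [507. -67.  12.]
carr [572. -65.  12.]
carr [ 571. -326.   12.]
carr [ 507. -321.   12.]
rack [488. 281.  20.]
rack [627. 340.  20.]
rack [671.  64.  20.]
rack [517.  30.  20.]
```

View pics/wrist0.png

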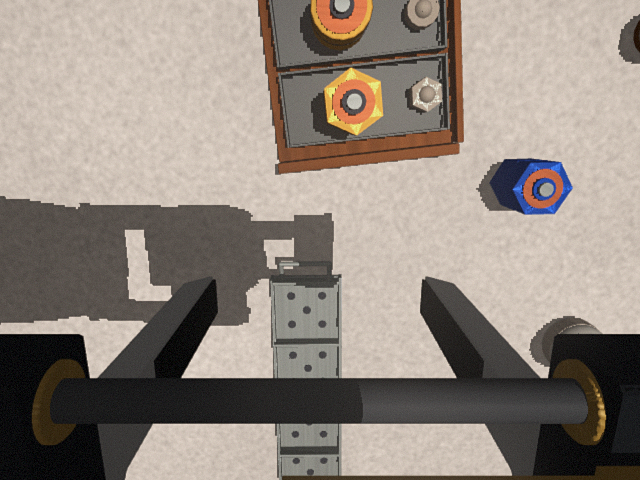

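This first wrist view shows image up = +y and right = +x. The hex flask is at (354,101), a round flask at (342,5), and the blue decoy at (545,190). I'll move over the rack.

Call:
{"fn": "jog_arm", "kwargs": {"series": [[0, 0.3, 0.1, 0, 0, 0, 0], [0, 0.6, 0.2, 0, 0, 0, 0], [0, 0.9, 0.25, 0, 0, 0, 0], [0, 0.9, 0.25, 0, 0, 0, 0]]}}

```text
clock: 0.48
eef_pos: [549.9, 112.8, 244.7]
eef_rot: [3.14, -0.001, 1.575]
wrist_force: [0.1, 0.8, 0.5]
finger_gap: 94.0
finger_force: 0.0
```

Call:
{"fn": "jog_arm", "kwargs": {"series": [[0, 0.3, 0, 0, 0, 0, 0], [0, 0.6, 0, 0, 0, 0, 0], [0, 0.9, 0, 0, 0, 0, 0], [0, 0.9, 0, 0, 0, 0, 0], [0, 0.9, 0, 0, 0, 0, 0], [0, 0.9, 0, 0, 0, 0, 0]]}}

```text
clock: 0.98
eef_pos: [549.9, 215.5, 243.1]
eef_rot: [-3.141, 0.0, 1.571]
wrist_force: [-0.8, 0.2, -0.3]
finger_gap: 93.7
finger_force: 0.0
```

```bash
python3 - <<'E'
from h import *
c=cam('wrist'); save(c,'pics/w1.png'); pickle.dump(c,open('w1.pkl','wb')); print(c['s']['eef_pos'],c['s']['eef_rot'])
E
```

```text
[549.93143269 215.54032885 243.07263958] [-3.14097312e+00  4.03042673e-04  1.57100473e+00]
```

View pics/w1.png

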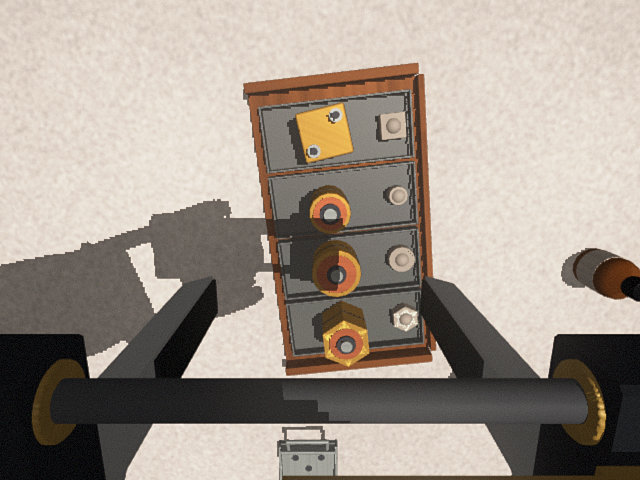

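Order from the left: square (324,133), then a slim round with its screw at (330,214), a wider round at (336,274) and the hex at (346,345). I'll measure the flask tops and the rack's yaw.

```bash
python3 - <<'E'
from h import *
c=pickle.load(open('w1.pkl','rb'))
S=at(c,(324.5,133),54);T=at(c,(330,213.5),72);L=at(c,(336,273.5),56);H=at(c,(346,345),64)
for n,p in zip('STLH',(S,T,L,H)): print(n,p.round(1))
d=S-H;print('yaw from row',np.arctan2(-d[0],d[1]),np.hypot(d[0],d[1]))
q=[at(c,p,54) for p in [(296,115),(343,103),(353,152),(305,162)]]
for i in range(4):
  e=q[(i+1)%4]-q[i];print('sq edge',np.hypot(*e[:2]).round(1),np.arctan2(e[1],e[0]).round(3))
for a,b in [((268,180),(414,158)),((276,240),(419,224)),((260,107),(290,355)),((411,92),(430,347))]:
  e=at(c,b,22)-at(c,a,22);print('wall',at(c,a,22).round(),at(c,b,22).round(),np.arctan2(e[1],e[0]).round(3))
for p,z in [((394,126),28),((399,196),28),((402,259),28),((405,319),28)]: print('cast',at(c,p,z).round())
# diameters of rounds
for n,a,b,z in [('2',(309,211),(350,211),66),('3',(312,272),(361,272),50)]: print(n,at(c,b,z)[0]-at(c,a,z)[0])
f=c['frame'][80:380,230:450]; cv2.imwrite('pics/w1c.png',cv2.resize(f[:,:,::-1],None,fx=2,fy=2,interpolation=cv2.INTER_CUBIC)[:600])
E
```

```text
S [555.8 286.7  54. ]
T [560.4 221.8  72. ]
L [566.7 163.5  56. ]
H [576.3  96.3  64. ]
yaw from row 0.10740054512371405 191.52695016691197
sq edge 39.9 0.239
sq edge 40.4 -1.345
sq edge 41.5 -2.939
sq edge 38.9 1.755
wall [504. 244.  22.] [639. 264.  22.] 0.148
wall [510. 186.  22.] [647. 202.  22.] 0.115
wall [498. 309.  22.] [521.  62.  22.] -1.48
wall [633. 322.  22.] [667.  71.  22.] -1.437
cast [618. 293.  28.]
cast [626. 230.  28.]
cast [632. 169.  28.]
cast [638. 105.  28.]
2 34.701268195431
3 45.075908848594736
```

View pics/w1c.png

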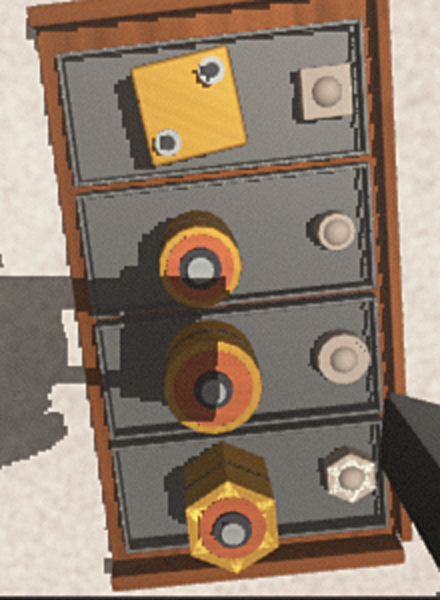

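The order is confirmed as square, tall, low, hex, because the measured diameters come out at 35 and 45 mm. I'll pre-close the fingers to about 66 mm, so they clear the pan ends and the casts, and take the square flask first. Its yaw is about 0.21.

Call:
{"fn": "jog_arm", "kwargs": {"series": [[0, 0.15, -0.1, 0, 0, 0.05, 0.3], [0.03, 0.3, -0.25, 0, 0, 0.1, 0.3], [0.05, 0.45, -0.4, 0, 0, 0.134, 0.3], [0.05, 0.593, -0.6, 0, 0, 0.134, 0.3], [0.05, 0.593, -0.8, 0, 0, 0.134, 0.3], [0.05, 0.593, -0.8, 0, 0, 0.134, 0.3], [0.05, 0.593, -0.8, 0, 0, 0.134, 0.3], [0.05, 0.593, -0.8, 0, 0, 0.134, 0.3]], "grip_force": 35}}

```text
clock: 1.7
eef_pos: [556.8, 286.3, 149.3]
eef_rot: [3.14, -0.0, 1.78]
wrist_force: [-0.3, 0.7, 0.9]
finger_gap: 66.1
finger_force: 0.0
```

```bash
python3 - <<'E'
from h import *
c=cam('wrist'); save(c,'pics/w2.png'); pickle.dump(c,open('w2.pkl','wb')); s=c['s'];print(s['eef_pos'],s['eef_rot'],s['finger_gap'])
E
```

```text
[556.84954222 286.32521361 149.26951229] [ 3.13970306e+00 -3.18562143e-04  1.77988570e+00] 66.14861677210139
```

View pics/w2.png

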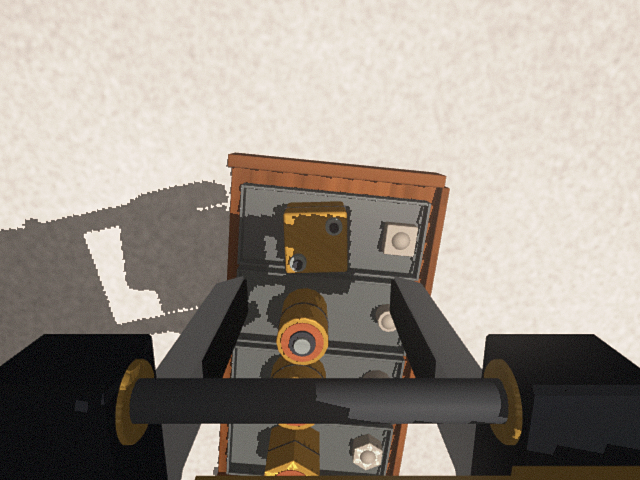

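The square flask, with its top centre at about (317,241), is aligned with the gripper and centred between the fingers. I'll check its position, then descend.

```bash
python3 - <<'E'
from h import *
c=pickle.load(open('w2.pkl','rb'))
print(at(c,(317,241),54),at(c,(302,344),72), manip.read_state()['eef_pos'])
E
```

```text
[556.2848856 288.6401112  54.       ] [560.14488233 222.81496514  72.        ] [556.92964976 286.49686273 149.56656597]
```

Call:
{"fn": "jog_arm", "kwargs": {"series": [[0, 0, -0.15, 0, 0, 0, 0.3], [0, 0, -0.3, 0, 0, 0, 0.3], [0, 0, -0.45, 0, 0, 0, 0.3], [0, 0, -0.6, 0, 0, 0, 0.3], [0, 0, -0.7, 0, 0, 0, 0.3], [0, 0, -0.7, 0, 0, 0, 0.3]]}}

```text
clock: 2.25
eef_pos: [555.6, 286.5, 62.2]
eef_rot: [-3.14, 0.0, 1.781]
wrist_force: [0.0, -0.1, -0.1]
finger_gap: 65.8
finger_force: 0.0
```

Call:
{"fn": "jog_arm", "kwargs": {"series": [[0, 0.01, -0.1, 0, 0, 0, 0.3], [0, 0.01, -0.2, 0, 0, 0, 0.3], [0, 0.01, -0.215, 0, 0, 0, 0.3], [0, 0.01, -0.215, 0, 0, 0, 0.3], [0, 0.01, -0.215, 0, 0, 0, 0.9], [0, 0.01, -0.215, 0, 0, 0, 0.9], [0, 0.01, -0.215, 0, 0, 0, 0.9], [0, 0.01, -0.215, 0, 0, 0, 0.9]], "grip_force": 35}}

```text
clock: 2.92
eef_pos: [556.0, 288.4, 38.1]
eef_rot: [3.142, -0.0, 1.781]
wrist_force: [-4.6, 0.0, 3.8]
finger_gap: 42.9
finger_force: 2.5
```

Call:
{"fn": "jog_arm", "kwargs": {"series": [[0, 0, 0, 0, 0, 0, 0.9], [0, 0, 0, 0, 0, 0, 0.9], [0, 0, 0, 0, 0, 0, 0.9], [0, 0, 0, 0, 0, 0, 0.9]]}}

```text
clock: 3.25
eef_pos: [555.9, 288.5, 38.1]
eef_rot: [-3.142, -0.0, 1.781]
wrist_force: [-4.1, -0.4, 7.0]
finger_gap: 42.1
finger_force: 35.0
```

Call:
{"fn": "jog_arm", "kwargs": {"series": [[0, 0, 0.05, 0, 0, 0, 0.9], [0, 0, 0.15, 0, 0, 0, 0.9], [0, 0, 0.3, 0, 0, 0, 0.9], [0, 0, 0.45, 0, 0, 0, 0.9], [0, 0, 0.6, 0, 0, 0, 0.9], [0, 0, 0.75, 0, 0, 0, 0.9], [0, 0, 0.8, 0, 0, 0, 0.9], [0, 0, 0.8, 0, 0, 0, 0.9]]}}

```text
clock: 3.92
eef_pos: [556.6, 288.6, 135.7]
eef_rot: [3.138, -0.001, 1.781]
wrist_force: [-0.2, -0.3, -3.2]
finger_gap: 42.1
finger_force: 35.0
```

Call:
{"fn": "jog_arm", "kwargs": {"series": [[0, -0.05, 0.1, 0, 0, 0, 0.9], [0, -0.15, 0.2, 0, 0, 0, 0.9], [0, -0.3, 0.3, 0, 0, 0, 0.9], [0, -0.45, 0.4, 0, 0, 0, 0.9], [0, -0.6, 0.4, 0, 0, -0.03, 0.9], [0, -0.75, 0.4, 0, 0, -0.06, 0.9], [0, -0.9, 0.4, 0, 0, -0.1, 0.9], [0, -1, 0.4, 0, 0, -0.134, 0.9]]}}

```text
clock: 4.58
eef_pos: [555.8, 165.8, 182.1]
eef_rot: [-3.141, 0.0, 1.566]
wrist_force: [-0.5, 0.3, -4.6]
finger_gap: 41.6
finger_force: 35.0
```

Call:
{"fn": "jog_arm", "kwargs": {"series": [[0, -0.15, 0, 0, 0, 0, 0.9], [0, -0.3, 0, 0, 0, 0, 0.9], [0, -0.45, 0, 0, 0, 0, 0.9], [-0.05, -0.6, 0, 0, 0, 0, 0.9], [-0.1, -0.75, 0, 0, 0, 0, 0.9], [-0.13, -0.9, 0, 0, 0, 0, 0.9], [-0.13, -1, 0, 0, 0, 0, 0.9]]}}

```text
clock: 5.17
eef_pos: [539.6, 46.2, 182.1]
eef_rot: [-3.141, 0.0, 1.57]
wrist_force: [0.2, 0.5, -2.4]
finger_gap: 41.5
finger_force: 35.0
```

Call:
{"fn": "jog_arm", "kwargs": {"series": [[0, -0.15, 0, 0, 0, 0, 0.9], [0, -0.3, 0, 0, 0, 0, 0.9], [0, -0.45, 0, 0, 0, 0, 0.9], [0, -0.6, 0, 0, 0, 0, 0.9], [0, -0.75, 0, 0, 0, 0, 0.9], [0, -0.9, 0, 0, 0, 0, 0.9], [0, -1, 0, 0, 0, 0, 0.9], [0, -1, 0, 0, 0, 0, 0.9]]}}

```text
clock: 5.83
eef_pos: [540.3, -73.8, 181.8]
eef_rot: [-3.142, 0.0, 1.569]
wrist_force: [-0.2, -0.1, -3.5]
finger_gap: 42.4
finger_force: 35.0
```

Call:
{"fn": "jog_arm", "kwargs": {"series": [[0, -0.15, 0.1, 0, 0, 0, 0.9], [0, -0.3, 0.2, 0, 0, 0, 0.9], [0, -0.4, 0.3, 0, 0, 0, 0.9], [0, -0.5, 0.3, 0, 0, 0, 0.9], [0, -0.6, 0.3, 0, 0, 0, 0.9], [0, -0.6, 0.3, 0, 0, 0, 0.9], [0, -0.6, 0.3, 0, 0, 0, 0.9], [0, -0.6, 0.3, 0, 0, 0, 0.9]]}}

```text
clock: 6.5
eef_pos: [540.2, -143.2, 216.9]
eef_rot: [-3.14, -0.001, 1.571]
wrist_force: [0.4, 0.2, -3.2]
finger_gap: 42.0
finger_force: 35.0
```

```bash
python3 - <<'E'
from h import *
c=cam('wrist'); save(c,'pics/w3.png'); pickle.dump(c,open('w3.pkl','wb')); s=c['s'];print(s['eef_pos'],s['eef_rot'],s['finger_gap'])
E
```

```text
[ 540.20525447 -143.16012562  216.86807147] [-3.14044206e+00 -5.93801055e-04  1.57096928e+00] 42.0054918266891
```

View pics/w3.png

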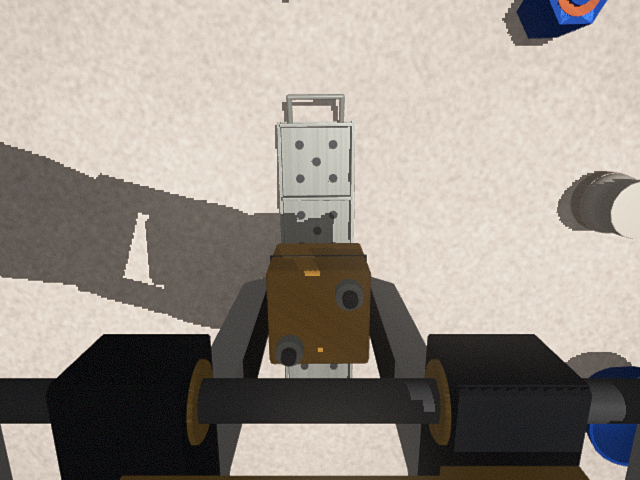

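The square flask is held straight. In the carrier, bay 1's centre hole is at (316.5,161.5) and bay 2's at (317,230), and the loop is at (315,97). I'll work out the bay positions from these.

```bash
python3 - <<'E'
from h import *
c=pickle.load(open('w3.pkl','rb'))
for p,z in [((316.5,161.5),6),((317,230.5),6),((299.5,145),6),((333,145),6),((300,178.5),6),((333,178.5),6),((304.5,366),6),((333,366),6),((277,124),12),((352,124),12)]: print(p,at(c,p,z).round(1))
d=pickle.load(open('side0.pkl','rb'))
for p in [(268,299),(269.5,335),(271,376),(274,425)]: print('side',at(d,p,6).round(1))
E
python3 - <<'E'
import sys;sys.path.insert(0,'.')
from h import *
c=pickle.load(open('side0.pkl','rb'));f=c['frame'][250:480,220:330]
cv2.imwrite('pics/sc.png',cv2.resize(f[:,:,::-1],None,fx=2.6,fy=2.6,interpolation=cv2.INTER_CUBIC))
E
```

```text
(316.5, 161.5) [539.1 -96.7   6. ]
(317, 230.5) [ 539.5 -160.6    6. ]
(299.5, 145) [524.  -82.2   6. ]
(333, 145) [553.9 -82.2   6. ]
(300, 178.5) [ 524.1 -112.     6. ]
(333, 178.5) [ 554.2 -112.     6. ]
(304.5, 366) [ 526.6 -303.4    6. ]
(333, 366) [ 555.9 -303.4    6. ]
(277, 124) [504.9 -64.3  12. ]
(352, 124) [570.  -64.3  12. ]
side [538.9 -98.    6. ]
side [ 539. -162.    6.]
side [ 538.8 -224.5    6. ]
side [ 539.9 -288.     6. ]
```

View pics/sc.png

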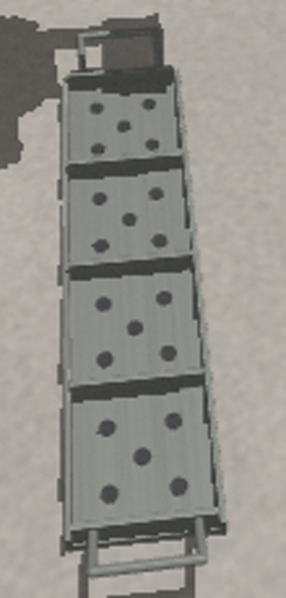

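The carrier yaw is about 0.01. The bays are at about (539,-97), (539.7,-161), (540.4,-225) and (541,-289), and both cameras agree. Next I'll place the square flask in bay 1.

Call:
{"fn": "jog_arm", "kwargs": {"series": [[0, 0.1, -0.05, 0, 0, 0, 0.9], [-0.01, 0.25, -0.15, 0, 0, 0, 0.9], [-0.01, 0.35, -0.3, 0, 0, 0, 0.9], [-0.01, 0.385, -0.45, 0, 0, 0, 0.9], [-0.01, 0.385, -0.6, 0, 0, 0, 0.9], [-0.01, 0.385, -0.75, 0, 0, 0, 0.9], [-0.01, 0.385, -0.8, 0, 0, 0, 0.9], [-0.01, 0.385, -0.8, 0, 0, 0, 0.9]]}}

```text
clock: 7.22
eef_pos: [538.4, -96.5, 120.1]
eef_rot: [-3.139, -0.001, 1.571]
wrist_force: [-0.6, 0.1, -3.8]
finger_gap: 41.9
finger_force: 35.0
```

Call:
{"fn": "jog_arm", "kwargs": {"series": [[0, 0, -0.1, 0, 0, 0, 0.9], [0, 0, -0.2, 0, 0, 0, 0.9], [0, 0, -0.3, 0, 0, 0, 0.9], [0, 0, -0.4, 0, 0, 0, 0.9], [0, 0, -0.5, 0, 0, 0, 0.9], [0, 0, -0.6, 0, 0, 0, 0.9], [0, 0, -0.64, 0, 0, 0, 0.9], [0, 0, -0.64, 0, 0, 0, 0.9]]}}

```text
clock: 7.88
eef_pos: [538.6, -97.3, 43.3]
eef_rot: [-3.139, -0.001, 1.571]
wrist_force: [0.8, -0.0, -4.8]
finger_gap: 41.4
finger_force: 35.0
```

Call:
{"fn": "jog_arm", "kwargs": {"series": [[0, 0, -0.02, 0, 0, 0, 0.9], [0, 0, -0.04, 0, 0, 0, 0.9], [0, 0, -0.055, 0, 0, 0, 0.9], [0, 0, -0.065, 0, 0, 0, 0.9], [0, 0, -0.072, 0, 0, 0, 0.9], [0, 0, -0.076, 0, 0, 0, 0.9], [0, 0, -0.076, 0, 0, 0, 0.9], [0, 0, -0.076, 0, 0, 0, 0.9]]}}

```text
clock: 8.55
eef_pos: [539.2, -97.4, 35.8]
eef_rot: [3.141, -0.0, 1.571]
wrist_force: [-0.8, 0.5, -3.3]
finger_gap: 41.6
finger_force: 35.0
```

Call:
{"fn": "jog_arm", "kwargs": {"series": [[0, 0, -0.005, 0, 0, 0, 0.9], [0, 0, -0.01, 0, 0, 0, 0.9], [0, 0, -0.015, 0, 0, 0, 0.9], [0, 0, -0.02, 0, 0, 0, 0.9], [0, 0, -0.02, 0, 0, 0, 0.9], [0, 0, -0.02, 0, 0, 0, 0.9]]}}

```text
clock: 9.05
eef_pos: [539.2, -97.5, 34.0]
eef_rot: [3.141, 0.0, 1.571]
wrist_force: [-4.2, 1.1, 7.8]
finger_gap: 41.6
finger_force: 35.0
```

It has touched down. I'll release, rise and go to the tall flask.

Call:
{"fn": "jog_arm", "kwargs": {"series": [[0, 0, 0, 0, 0, 0, 0.3], [0, 0, 0, 0, 0, 0, 0.3], [0, 0, 0, 0, 0, 0, 0.3], [0, 0, 0.1, 0, 0, 0, 0.3], [0, 0, 0.3, 0, 0, 0, 0.3], [0, 0, 0.5, 0, 0, 0, 0.3], [0, 0, 0.75, 0, 0, 0, 0.3], [0, 0, 1, 0, 0, 0, 0.3]]}}

```text
clock: 9.72
eef_pos: [538.9, -97.4, 155.4]
eef_rot: [3.142, -0.0, 1.571]
wrist_force: [0.7, -0.6, -0.2]
finger_gap: 65.4
finger_force: 0.0
```

Call:
{"fn": "jog_arm", "kwargs": {"series": [[0, 0.2, 0.05, 0, 0, 0, 0.3], [0, 0.4, 0.05, 0, 0, 0, 0.3], [0, 0.65, 0.05, 0, 0, 0, 0.3], [0, 0.9, 0.05, 0, 0, 0, 0.3]]}}

```text
clock: 10.05
eef_pos: [539.2, 11.5, 160.6]
eef_rot: [3.14, 0.0, 1.57]
wrist_force: [0.8, -0.2, 0.6]
finger_gap: 65.4
finger_force: 0.0
```

Call:
{"fn": "jog_arm", "kwargs": {"series": [[0, 0.25, 0, 0, 0, 0, 0.3], [0, 0.5, 0, 0, 0, 0, 0.3], [0, 0.75, 0, 0, 0, 0, 0.3], [0, 0.9, 0, 0, 0, 0, 0.3]]}}

```text
clock: 10.38
eef_pos: [539.0, 121.1, 160.4]
eef_rot: [3.141, -0.0, 1.572]
wrist_force: [-0.3, 0.7, 0.7]
finger_gap: 65.9
finger_force: 0.0
```

Call:
{"fn": "jog_arm", "kwargs": {"series": [[0.05, 0.25, 0, 0, 0, 0.02, 0.3], [0.1, 0.5, 0, 0, 0, 0.05, 0.3], [0.15, 0.75, 0, 0, 0, 0.07, 0.3], [0.175, 0.86, 0, 0, 0, 0.076, 0.3], [0.175, 0.86, 0, 0, 0, 0.076, 0.3], [0.175, 0.86, 0, 0, 0, 0.076, 0.3], [0.175, 0.86, 0, 0, 0, 0.076, 0.3]]}}

```text
clock: 10.97
eef_pos: [560.1, 220.6, 159.6]
eef_rot: [-3.141, 0.0, 1.689]
wrist_force: [0.1, -0.0, -0.2]
finger_gap: 65.6
finger_force: 0.0
```

```bash
python3 - <<'E'
from h import *
c=cam('wrist'); save(c,'pics/w4.png'); pickle.dump(c,open('w4.pkl','wb')); s=c['s'];print(s['eef_pos'],s['eef_rot'],s['finger_gap'])
c=cam('side'); save(c,'pics/s4.png')
E
```

```text
[560.13188864 220.63232678 159.5516124 ] [-3.14147900e+00  2.30449994e-04  1.68884641e+00] 65.63292717815293
```

View pics/w4.png

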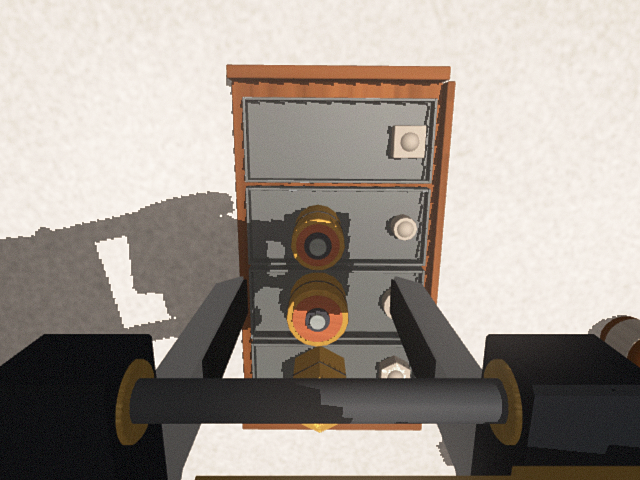

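View pics/s4.png

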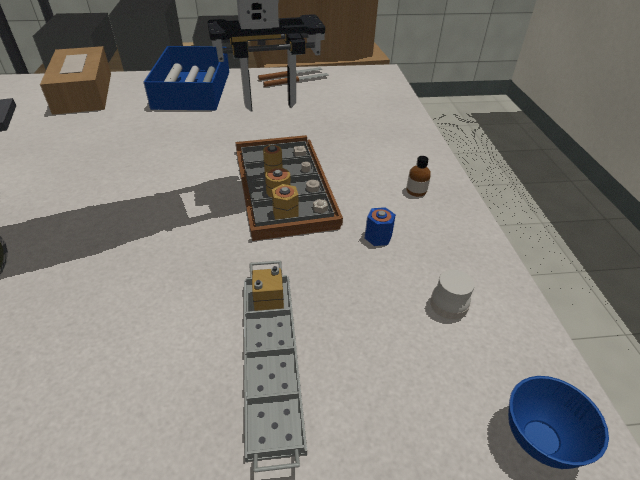

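The square flask stands in bay 1. In the wrist view the tall flask's screw is at (317.5,246), the low one's at (317.5,321), and the rack is square to the tool.

```bash
python3 - <<'E'
from h import *
c=pickle.load(open('w4.pkl','rb'))
print(at(c,(317.5,246),72),at(c,(317.5,321),56))
E
```

```text
[560.18547361 221.75174761  72.        ] [567.18403968 162.10095581  56.        ]
```

Call:
{"fn": "jog_arm", "kwargs": {"series": [[0, 0.01, -0.15, 0, 0, 0, 0.3], [0, 0.01, -0.3, 0, 0, 0, 0.3], [0, 0.01, -0.45, 0, 0, 0, 0.3], [0, 0.01, -0.6, 0, 0, 0, 0.3], [0, 0.01, -0.75, 0, 0, 0, 0.3], [0, 0.01, -0.85, 0, 0, 0, 0.3], [0, 0.01, -0.9, 0, 0, 0, 0.3], [0, 0.01, -0.9, 0, 0, 0, 0.3]]}}

```text
clock: 11.73
eef_pos: [559.8, 222.3, 50.4]
eef_rot: [-3.14, 0.0, 1.689]
wrist_force: [-0.2, -0.1, 0.5]
finger_gap: 65.7
finger_force: 0.0
```

Call:
{"fn": "jog_arm", "kwargs": {"series": [[0, 0, -0.05, 0, 0, 0, 0.3], [0, 0, -0.1, 0, 0, 0, 0.3], [0, 0, -0.11, 0, 0, 0, 0.3], [0, 0, -0.11, 0, 0, 0, 0.3], [0, 0, -0.11, 0, 0, 0, 0.9], [0, 0, -0.11, 0, 0, 0, 0.9], [0, 0, -0.11, 0, 0, 0, 0.9], [0, 0, -0.11, 0, 0, 0, 0.9]]}}

```text
clock: 12.4
eef_pos: [560.3, 223.0, 38.4]
eef_rot: [3.141, -0.0, 1.69]
wrist_force: [0.7, 0.4, 0.4]
finger_gap: 42.7
finger_force: 0.0
```

Call:
{"fn": "jog_arm", "kwargs": {"series": [[0, 0, 0, 0, 0, 0, 0.9], [0, 0, 0, 0, 0, 0, 0.9], [0, 0, 0, 0, 0, 0, 0.9], [0, 0, 0, 0, 0, 0, 0.9], [0, 0, 0, 0, 0, 0, 0.9]]}}

```text
clock: 12.82
eef_pos: [560.2, 223.0, 38.3]
eef_rot: [-3.142, -0.0, 1.69]
wrist_force: [-2.4, -0.3, 3.3]
finger_gap: 35.7
finger_force: 35.0
```

Call:
{"fn": "jog_arm", "kwargs": {"series": [[0, 0, 0.05, 0, 0, 0, 0.9], [0, 0, 0.15, 0, 0, 0, 0.9], [0, 0, 0.3, 0, 0, 0, 0.9], [0, 0, 0.45, 0, 0, 0, 0.9], [0, 0, 0.6, 0, 0, 0, 0.9], [0, 0, 0.75, 0, 0, 0, 0.9], [0, 0, 0.9, 0, 0, 0, 0.9], [0, 0, 0.9, 0, 0, 0, 0.9]]}}

```text
clock: 13.48
eef_pos: [561.6, 223.4, 150.6]
eef_rot: [3.135, -0.001, 1.69]
wrist_force: [0.5, 0.0, -1.8]
finger_gap: 35.3
finger_force: 35.0
```

Call:
{"fn": "jog_arm", "kwargs": {"series": [[0, -0.05, 0, 0, 0, 0, 0.9], [0, -0.15, 0, 0, 0, 0, 0.9], [0, -0.3, 0, 0, 0, 0, 0.9], [0, -0.45, 0, 0, 0, 0, 0.9], [0, -0.6, 0, 0, 0, -0.03, 0.9], [0, -0.75, 0, 0, 0, -0.06, 0.9], [0, -0.8, 0, 0, 0, -0.076, 0.9]]}}

```text
clock: 14.07
eef_pos: [559.6, 124.0, 144.8]
eef_rot: [-3.139, 0.001, 1.566]
wrist_force: [-1.0, 0.1, -2.6]
finger_gap: 35.6
finger_force: 35.0
```

Call:
{"fn": "jog_arm", "kwargs": {"series": [[0, -0.15, 0, 0, 0, 0, 0.9], [0, -0.3, 0, 0, 0, 0, 0.9], [0, -0.45, 0, 0, 0, 0, 0.9], [-0.05, -0.6, 0, 0, 0, 0, 0.9], [-0.1, -0.75, 0, 0, 0, 0, 0.9], [-0.17, -0.9, 0, 0, 0, 0, 0.9]]}}

```text
clock: 14.57
eef_pos: [539.2, 17.9, 145.1]
eef_rot: [-3.14, -0.0, 1.571]
wrist_force: [0.1, -0.4, -2.3]
finger_gap: 35.5
finger_force: 35.0
```

Call:
{"fn": "jog_arm", "kwargs": {"series": [[0, -0.15, 0, 0, 0, 0, 0.9], [0, -0.3, 0, 0, 0, 0, 0.9], [0, -0.45, 0, 0, 0, 0, 0.9], [0, -0.6, 0, 0, 0, 0, 0.9], [0, -0.75, 0, 0, 0, 0, 0.9], [0, -0.9, 0, 0, 0, 0, 0.9]]}}

```text
clock: 15.07
eef_pos: [539.2, -90.0, 145.3]
eef_rot: [-3.14, -0.0, 1.571]
wrist_force: [0.1, 0.2, -2.1]
finger_gap: 34.8
finger_force: 35.0
```

Call:
{"fn": "jog_arm", "kwargs": {"series": [[0, -0.15, 0, 0, 0, 0, 0.9], [0, -0.3, 0, 0, 0, 0, 0.9], [0, -0.4, 0, 0, 0, 0, 0.9], [0, -0.5, 0, 0, 0, 0, 0.9], [0, -0.6, 0, 0, 0, 0, 0.9], [0, -0.6, 0, 0, 0, 0, 0.9], [0, -0.6, 0, 0, 0, 0, 0.9]]}}

```text
clock: 15.65
eef_pos: [539.7, -161.1, 145.9]
eef_rot: [-3.141, -0.0, 1.57]
wrist_force: [-0.4, -0.2, -2.4]
finger_gap: 35.2
finger_force: 35.0
```

Call:
{"fn": "jog_arm", "kwargs": {"series": [[0, 0, -0.1, 0, 0, 0, 0.9], [0, 0, -0.25, 0, 0, 0, 0.9], [0, 0, -0.4, 0, 0, 0, 0.9], [0, 0, -0.55, 0, 0, 0, 0.9], [0, 0, -0.7, 0, 0, 0, 0.9], [0, 0, -0.8, 0, 0, 0, 0.9], [0, 0, -0.85, 0, 0, 0, 0.9], [0, 0, -0.85, 0, 0, 0, 0.9]]}}

```text
clock: 16.32
eef_pos: [539.3, -160.4, 42.7]
eef_rot: [-3.14, -0.001, 1.571]
wrist_force: [-0.7, -0.1, -2.4]
finger_gap: 35.2
finger_force: 35.0
```

Call:
{"fn": "jog_arm", "kwargs": {"series": [[0, 0, -0.015, 0, 0, 0, 0.9], [0, 0, -0.03, 0, 0, 0, 0.9], [0, 0, -0.04, 0, 0, 0, 0.9], [0, 0, -0.05, 0, 0, 0, 0.9], [0, 0, -0.055, 0, 0, 0, 0.9], [0, 0, -0.06, 0, 0, 0, 0.9], [0, 0, -0.06, 0, 0, 0, 0.9], [0, 0, -0.06, 0, 0, 0, 0.9]]}}

```text
clock: 16.98
eef_pos: [539.8, -161.0, 37.0]
eef_rot: [3.141, 0.0, 1.571]
wrist_force: [0.6, 0.3, -2.7]
finger_gap: 35.0
finger_force: 35.0
```

Call:
{"fn": "jog_arm", "kwargs": {"series": [[0, 0, -0.006, 0, 0, 0, 0.9], [0, 0, -0.012, 0, 0, 0, 0.9], [0, 0, -0.018, 0, 0, 0, 0.9], [0, 0, -0.024, 0, 0, 0, 0.9], [0, 0, -0.024, 0, 0, 0, 0.9], [0, 0, -0.024, 0, 0, 0, 0.9]]}}

```text
clock: 17.48
eef_pos: [539.8, -161.1, 34.3]
eef_rot: [-3.142, 0.0, 1.571]
wrist_force: [-2.3, 0.4, 3.4]
finger_gap: 35.6
finger_force: 35.0
```

Touched down. I'll release and go to the low flask.

Call:
{"fn": "jog_arm", "kwargs": {"series": [[0, 0, 0, 0, 0, 0, 0.3], [0, 0, 0, 0, 0, 0, 0.3], [0, 0, 0, 0, 0, 0, 0.3], [0, 0, 0, 0, 0, 0, 0.3], [0, 0, 0.2, 0, 0, 0, 0.3], [0, 0, 0.45, 0, 0, 0, 0.3], [0, 0, 0.75, 0, 0, 0, 0.3], [0, 0, 1, 0, 0, 0, 0.3]]}}

```text
clock: 18.15
eef_pos: [539.8, -161.0, 156.2]
eef_rot: [3.141, 0.0, 1.571]
wrist_force: [1.6, -0.0, 0.3]
finger_gap: 65.7
finger_force: 0.0
```

Call:
{"fn": "jog_arm", "kwargs": {"series": [[0, 0.2, 0, 0, 0, 0, 0.3], [0, 0.4, 0, 0, 0, 0, 0.3], [0, 0.65, 0, 0, 0, 0, 0.3], [0, 0.9, 0, 0, 0, 0, 0.3]]}}

```text
clock: 18.48
eef_pos: [539.6, -52.1, 154.2]
eef_rot: [3.141, 0.0, 1.57]
wrist_force: [0.7, 0.9, 0.3]
finger_gap: 66.0
finger_force: 0.0
```

Call:
{"fn": "jog_arm", "kwargs": {"series": [[0, 0.25, 0, 0, 0, 0, 0.3], [0, 0.5, 0, 0, 0, 0, 0.3], [0, 0.75, 0, 0, 0, 0, 0.3], [0, 0.9, 0, 0, 0, 0, 0.3]]}}

```text
clock: 18.82
eef_pos: [539.6, 57.5, 154.1]
eef_rot: [3.141, -0.0, 1.572]
wrist_force: [-0.5, 0.1, 0.0]
finger_gap: 66.2
finger_force: 0.0
```

Call:
{"fn": "jog_arm", "kwargs": {"series": [[0.05, 0.25, 0, 0, 0, 0.02, 0.3], [0.1, 0.5, 0, 0, 0, 0.05, 0.3], [0.15, 0.75, 0, 0, 0, 0.07, 0.3], [0.225, 0.9, 0, 0, 0, 0.076, 0.3], [0.225, 0.9, 0, 0, 0, 0.076, 0.3], [0.225, 0.9, 0, 0, 0, 0.076, 0.3], [0.225, 0.9, 0, 0, 0, 0.076, 0.3]]}}

```text
clock: 19.4
eef_pos: [566.6, 162.4, 153.8]
eef_rot: [-3.141, 0.0, 1.69]
wrist_force: [0.1, -0.8, 1.1]
finger_gap: 66.1
finger_force: 0.0
```

```bash
python3 - <<'E'
from h import *
c=cam('wrist'); save(c,'pics/w5.png'); pickle.dump(c,open('w5.pkl','wb')); s=c['s'];print(s['eef_pos'],s['eef_rot'],s['finger_gap'])
E
```

```text
[566.57404987 162.40491116 153.82932665] [-3.14108578e+00  1.66443895e-04  1.68977973e+00] 66.14322706624864
```

View pics/w5.png

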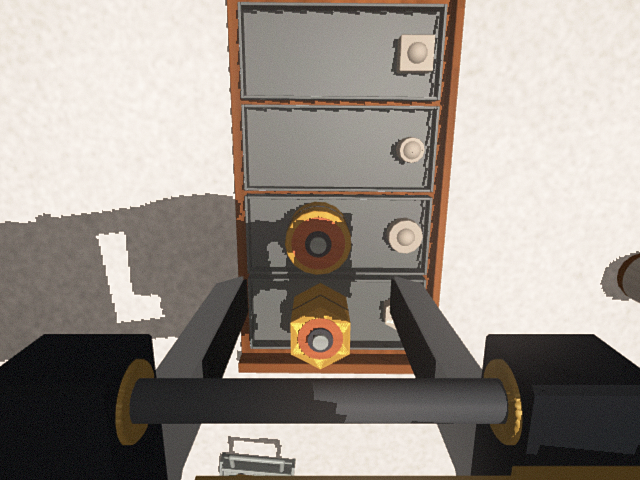

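The low flask's screw is at (318,244), between the fingers. The hex screw is at (320,342) and its flats are parallel to the pads at this yaw.

```bash
python3 - <<'E'
from h import *
c=pickle.load(open('w5.pkl','rb'))
print(at(c,(318,244),56),at(c,(320,342),64))
E
```

```text
[567.06642494 162.12605756  56.        ] [576.46908527  94.9714003   64.        ]
```

Call:
{"fn": "jog_arm", "kwargs": {"series": [[0, 0, -0.15, 0, 0, 0, 0.3], [0, 0, -0.3, 0, 0, 0, 0.3], [0, 0, -0.45, 0, 0, 0, 0.3], [0, 0, -0.6, 0, 0, 0, 0.3], [0, 0, -0.7, 0, 0, 0, 0.3], [0, 0, -0.75, 0, 0, 0, 0.3], [0, 0, -0.75, 0, 0, 0, 0.3]]}}

```text
clock: 20.03
eef_pos: [566.4, 162.3, 63.1]
eef_rot: [-3.14, 0.0, 1.689]
wrist_force: [0.8, -0.1, -0.0]
finger_gap: 66.0
finger_force: 0.0
```

Call:
{"fn": "jog_arm", "kwargs": {"series": [[0, 0, -0.1, 0, 0, 0, 0.3], [0, 0, -0.2, 0, 0, 0, 0.3], [0, 0, -0.23, 0, 0, 0, 0.3], [0, 0, -0.23, 0, 0, 0, 0.3], [0, 0, -0.23, 0, 0, 0, 0.9], [0, 0, -0.23, 0, 0, 0, 0.9], [0, 0, -0.23, 0, 0, 0, 0.9], [0, 0, -0.23, 0, 0, 0, 0.9]]}}

```text
clock: 20.7
eef_pos: [566.9, 163.0, 36.9]
eef_rot: [3.141, -0.0, 1.69]
wrist_force: [-1.7, 0.3, 1.2]
finger_gap: 45.3
finger_force: 35.0
```

Call:
{"fn": "jog_arm", "kwargs": {"series": [[0, 0, 0, 0, 0, 0, 0.9], [0, 0, 0, 0, 0, 0, 0.9], [0, 0, 0, 0, 0, 0, 0.9], [0, 0, 0, 0, 0, 0, 0.9]]}}

```text
clock: 21.03
eef_pos: [566.9, 163.0, 36.9]
eef_rot: [3.141, -0.0, 1.69]
wrist_force: [-1.8, -0.6, 6.3]
finger_gap: 44.8
finger_force: 35.0
```

Call:
{"fn": "jog_arm", "kwargs": {"series": [[0, 0, 0.05, 0, 0, 0, 0.9], [0, 0, 0.15, 0, 0, 0, 0.9], [0, 0, 0.3, 0, 0, 0, 0.9], [0, 0, 0.45, 0, 0, 0, 0.9], [0, 0, 0.6, 0, 0, 0, 0.9], [0, 0, 0.75, 0, 0, 0, 0.9], [0, 0, 0.9, 0, 0, 0, 0.9], [0, 0, 0.9, 0, 0, 0, 0.9]]}}

```text
clock: 21.7
eef_pos: [568.1, 163.3, 148.8]
eef_rot: [3.136, -0.001, 1.69]
wrist_force: [1.4, 0.7, -2.1]
finger_gap: 45.3
finger_force: 35.0
```

Call:
{"fn": "jog_arm", "kwargs": {"series": [[0, -0.05, 0, 0, 0, 0, 0.9], [0, -0.15, 0, 0, 0, 0, 0.9], [0, -0.3, 0, 0, 0, 0, 0.9], [0, -0.45, 0, 0, 0, 0, 0.9], [0, -0.6, 0, 0, 0, -0.03, 0.9], [0, -0.75, 0, 0, 0, -0.06, 0.9], [0, -0.8, 0, 0, 0, -0.076, 0.9]]}}

```text
clock: 22.28
eef_pos: [566.1, 64.0, 143.0]
eef_rot: [-3.139, 0.001, 1.566]
wrist_force: [0.4, -0.6, -3.6]
finger_gap: 45.3
finger_force: 35.0
```

Call:
{"fn": "jog_arm", "kwargs": {"series": [[0, -0.15, 0, 0, 0, 0, 0.9], [-0.05, -0.3, 0, 0, 0, 0, 0.9], [-0.1, -0.45, 0, 0, 0, 0, 0.9], [-0.15, -0.6, 0, 0, 0, 0, 0.9], [-0.2, -0.75, 0, 0, 0, 0, 0.9], [-0.22, -0.9, 0, 0, 0, 0, 0.9]]}}

```text
clock: 22.78
eef_pos: [539.2, -42.1, 143.4]
eef_rot: [-3.14, -0.0, 1.571]
wrist_force: [-0.4, 0.4, -3.0]
finger_gap: 44.9
finger_force: 35.0
```

Call:
{"fn": "jog_arm", "kwargs": {"series": [[0, -0.15, 0, 0, 0, 0, 0.9], [0, -0.3, 0, 0, 0, 0, 0.9], [0, -0.45, 0, 0, 0, 0, 0.9], [0, -0.6, 0, 0, 0, 0, 0.9], [0, -0.75, 0, 0, 0, 0, 0.9], [0, -0.9, 0, 0, 0, 0, 0.9]]}}

```text
clock: 23.28
eef_pos: [539.7, -150.1, 143.4]
eef_rot: [-3.14, -0.001, 1.571]
wrist_force: [-0.0, 0.5, -3.6]
finger_gap: 44.8
finger_force: 35.0
```

Call:
{"fn": "jog_arm", "kwargs": {"series": [[0, -0.15, 0, 0, 0, 0, 0.9], [0, -0.3, 0, 0, 0, 0, 0.9], [0, -0.4, 0, 0, 0, 0, 0.9], [0, -0.5, 0, 0, 0, 0, 0.9], [0, -0.63, 0, 0, 0, 0, 0.9], [0, -0.63, 0, 0, 0, 0, 0.9], [0, -0.63, 0, 0, 0, 0, 0.9]]}}

```text
clock: 23.87
eef_pos: [540.2, -225.2, 144.1]
eef_rot: [-3.141, -0.0, 1.57]
wrist_force: [0.8, -0.2, -2.0]
finger_gap: 44.7
finger_force: 35.0
```

Call:
{"fn": "jog_arm", "kwargs": {"series": [[0, 0, -0.1, 0, 0, 0, 0.9], [0, 0, -0.25, 0, 0, 0, 0.9], [0, 0, -0.4, 0, 0, 0, 0.9], [0, 0, -0.55, 0, 0, 0, 0.9], [0, 0, -0.7, 0, 0, 0, 0.9], [0, 0, -0.8, 0, 0, 0, 0.9], [0, 0, -0.85, 0, 0, 0, 0.9], [0, 0, -0.85, 0, 0, 0, 0.9]]}}

```text
clock: 24.53
eef_pos: [539.9, -224.0, 41.0]
eef_rot: [-3.14, -0.001, 1.571]
wrist_force: [-0.2, -0.2, -3.2]
finger_gap: 45.0
finger_force: 35.0
```

Call:
{"fn": "jog_arm", "kwargs": {"series": [[0, 0, -0.015, 0, 0, 0, 0.9], [0, 0, -0.03, 0, 0, 0, 0.9], [0, 0, -0.04, 0, 0, 0, 0.9], [0, 0, -0.05, 0, 0, 0, 0.9], [0, 0, -0.055, 0, 0, 0, 0.9], [0, 0, -0.06, 0, 0, 0, 0.9], [0, 0, -0.06, 0, 0, 0, 0.9], [0, 0, -0.06, 0, 0, 0, 0.9]]}}

```text
clock: 25.2
eef_pos: [540.4, -224.7, 35.3]
eef_rot: [3.142, 0.0, 1.571]
wrist_force: [0.9, 0.8, -2.7]
finger_gap: 45.4
finger_force: 35.0
```

Call:
{"fn": "jog_arm", "kwargs": {"series": [[0, 0, -0.006, 0, 0, 0, 0.9], [0, 0, -0.012, 0, 0, 0, 0.9], [0, 0, -0.018, 0, 0, 0, 0.9], [0, 0, -0.022, 0, 0, 0, 0.9], [0, 0, -0.022, 0, 0, 0, 0.9], [0, 0, -0.022, 0, 0, 0, 0.9]]}}

```text
clock: 25.7
eef_pos: [540.4, -224.6, 32.9]
eef_rot: [3.142, 0.0, 1.571]
wrist_force: [-3.1, 1.3, 3.5]
finger_gap: 45.2
finger_force: 35.0
```

Touched down. I'll release and go to the hex flask at (576.4, 95.5).

Call:
{"fn": "jog_arm", "kwargs": {"series": [[0, 0, 0, 0, 0, 0, 0.3], [0, 0, 0, 0, 0, 0, 0.3], [0, 0, 0, 0, 0, 0, 0.3], [0, 0, 0, 0, 0, 0, 0.3], [0, 0, 0.2, 0, 0, 0, 0.3], [0, 0, 0.45, 0, 0, 0, 0.3], [0, 0, 0.75, 0, 0, 0, 0.3], [0, 0, 1, 0, 0, 0, 0.3]]}}

```text
clock: 26.37
eef_pos: [540.5, -224.7, 154.7]
eef_rot: [3.141, 0.0, 1.571]
wrist_force: [0.7, 0.2, -0.2]
finger_gap: 65.9
finger_force: 0.0
```

Call:
{"fn": "jog_arm", "kwargs": {"series": [[0, 0.2, 0, 0, 0, 0, 0.3], [0, 0.4, 0, 0, 0, 0, 0.3], [0, 0.65, 0, 0, 0, 0, 0.3], [0, 0.9, 0, 0, 0, 0, 0.3]]}}

```text
clock: 26.7
eef_pos: [540.2, -115.7, 152.7]
eef_rot: [3.141, 0.0, 1.57]
wrist_force: [0.6, 0.2, 0.2]
finger_gap: 66.0
finger_force: 0.0
```

Call:
{"fn": "jog_arm", "kwargs": {"series": [[0, 0.25, 0, 0, 0, 0, 0.3], [0, 0.5, 0, 0, 0, 0, 0.3], [0, 0.75, 0, 0, 0, 0, 0.3], [0, 0.9, 0, 0, 0, 0, 0.3]]}}

```text
clock: 27.03
eef_pos: [540.2, -6.2, 152.7]
eef_rot: [3.141, -0.0, 1.572]
wrist_force: [0.4, 0.4, 0.7]
finger_gap: 65.9
finger_force: 0.0
```

Call:
{"fn": "jog_arm", "kwargs": {"series": [[0.1, 0.25, 0, 0, 0, 0.02, 0.3], [0.2, 0.5, 0, 0, 0, 0.05, 0.3], [0.25, 0.75, 0, 0, 0, 0.07, 0.3], [0.3, 0.865, 0, 0, 0, 0.076, 0.3], [0.3, 0.865, 0, 0, 0, 0.076, 0.3], [0.3, 0.865, 0, 0, 0, 0.076, 0.3], [0.3, 0.865, 0, 0, 0, 0.076, 0.3]]}}

```text
clock: 27.62
eef_pos: [576.2, 94.0, 152.5]
eef_rot: [-3.141, 0.0, 1.689]
wrist_force: [-1.0, 0.3, 1.0]
finger_gap: 65.5
finger_force: 0.0
```

```bash
python3 - <<'E'
from h import *
c=cam('wrist'); save(c,'pics/w6.png'); pickle.dump(c,open('w6.pkl','wb')); s=c['s'];print(s['eef_pos'],s['eef_rot'],s['finger_gap'])
E
```

```text
[576.24184163  94.04786554 152.48863236] [-3.14126864e+00  1.73022684e-04  1.68883022e+00] 65.51105907753295
```

View pics/w6.png

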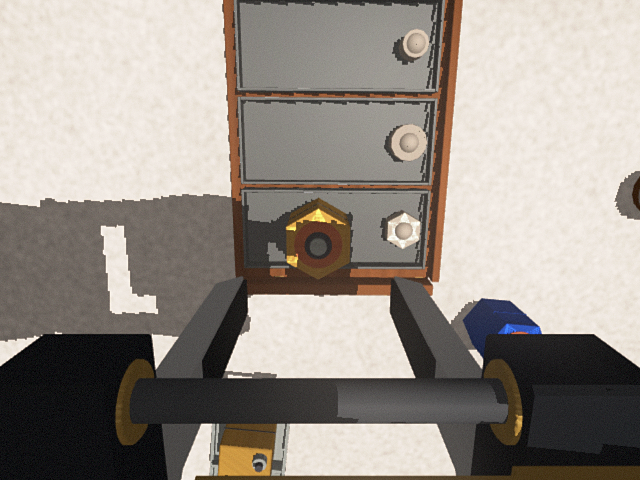

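The hex screw is at (318,246), centred, with its flats parallel to the pads. I'll descend and grip.

Call:
{"fn": "jog_arm", "kwargs": {"series": [[0, 0.01, -0.15, 0, 0, 0, 0.3], [0, 0.01, -0.3, 0, 0, 0, 0.3], [0, 0.01, -0.45, 0, 0, 0, 0.3], [0, 0.01, -0.6, 0, 0, 0, 0.3], [0, 0.01, -0.7, 0, 0, 0, 0.3], [0, 0.01, -0.75, 0, 0, 0, 0.3], [0, 0.01, -0.75, 0, 0, 0, 0.3]]}}

```text
clock: 28.25
eef_pos: [576.0, 95.7, 61.7]
eef_rot: [-3.14, 0.0, 1.689]
wrist_force: [0.1, -0.1, -0.3]
finger_gap: 65.7
finger_force: 0.0
```

Call:
{"fn": "jog_arm", "kwargs": {"series": [[0, 0, -0.1, 0, 0, 0, 0.3], [0, 0, -0.18, 0, 0, 0, 0.3], [0, 0, -0.21, 0, 0, 0, 0.3], [0, 0, -0.21, 0, 0, 0, 0.3], [0, 0, -0.21, 0, 0, 0, 0.9], [0, 0, -0.21, 0, 0, 0, 0.9], [0, 0, -0.21, 0, 0, 0, 0.9], [0, 0, -0.21, 0, 0, 0, 0.9]]}}

```text
clock: 28.92
eef_pos: [576.5, 96.4, 37.8]
eef_rot: [3.141, -0.0, 1.69]
wrist_force: [-4.9, -1.3, 5.1]
finger_gap: 42.3
finger_force: 2.8
```

Call:
{"fn": "jog_arm", "kwargs": {"series": [[0, 0, 0, 0, 0, 0, 0.9], [0, 0, 0, 0, 0, 0, 0.9], [0, 0, 0, 0, 0, 0, 0.9], [0, 0, 0, 0, 0, 0, 0.9]]}}

```text
clock: 29.25
eef_pos: [576.4, 96.4, 37.8]
eef_rot: [3.141, -0.0, 1.69]
wrist_force: [-3.9, -0.0, 5.2]
finger_gap: 41.4
finger_force: 35.0
```

Call:
{"fn": "jog_arm", "kwargs": {"series": [[0, 0, 0.05, 0, 0, 0, 0.9], [0, 0, 0.15, 0, 0, 0, 0.9], [0, 0, 0.3, 0, 0, 0, 0.9], [0, 0, 0.45, 0, 0, 0, 0.9], [0, 0, 0.6, 0, 0, 0, 0.9], [0, 0, 0.75, 0, 0, 0, 0.9], [0, 0, 0.9, 0, 0, 0, 0.9], [0, 0, 0.9, 0, 0, 0, 0.9]]}}

```text
clock: 29.92
eef_pos: [577.8, 96.5, 149.7]
eef_rot: [3.136, 0.0, 1.69]
wrist_force: [0.7, 0.5, -3.5]
finger_gap: 41.6
finger_force: 35.0
```

Call:
{"fn": "jog_arm", "kwargs": {"series": [[0, -0.05, 0, 0, 0, 0, 0.9], [0, -0.15, 0, 0, 0, 0, 0.9], [0, -0.3, 0, 0, 0, 0, 0.9], [0, -0.45, 0, 0, 0, 0, 0.9], [0, -0.6, 0, 0, 0, -0.03, 0.9], [0, -0.75, 0, 0, 0, -0.06, 0.9], [0, -0.8, 0, 0, 0, -0.076, 0.9]]}}

```text
clock: 30.5
eef_pos: [575.6, -2.6, 144.0]
eef_rot: [-3.139, 0.0, 1.566]
wrist_force: [0.4, 0.1, -4.3]
finger_gap: 41.7
finger_force: 35.0
```

Call:
{"fn": "jog_arm", "kwargs": {"series": [[-0.05, -0.15, 0, 0, 0, 0, 0.9], [-0.1, -0.3, 0, 0, 0, 0, 0.9], [-0.15, -0.45, 0, 0, 0, 0, 0.9], [-0.2, -0.6, 0, 0, 0, 0, 0.9], [-0.25, -0.75, 0, 0, 0, 0, 0.9], [-0.295, -0.9, 0, 0, 0, 0, 0.9]]}}

```text
clock: 31.0
eef_pos: [540.0, -108.7, 144.4]
eef_rot: [-3.14, -0.0, 1.571]
wrist_force: [0.1, -0.7, -4.0]
finger_gap: 41.6
finger_force: 35.0
```

Call:
{"fn": "jog_arm", "kwargs": {"series": [[0, -0.15, 0, 0, 0, 0, 0.9], [0, -0.3, 0, 0, 0, 0, 0.9], [0, -0.45, 0, 0, 0, 0, 0.9], [0, -0.6, 0, 0, 0, 0, 0.9], [0, -0.75, 0, 0, 0, 0, 0.9], [0, -0.9, 0, 0, 0, 0, 0.9]]}}

```text
clock: 31.5
eef_pos: [540.3, -216.7, 144.3]
eef_rot: [-3.14, -0.001, 1.571]
wrist_force: [-0.3, -0.4, -5.2]
finger_gap: 41.8
finger_force: 35.0
```

Call:
{"fn": "jog_arm", "kwargs": {"series": [[0, -0.15, 0, 0, 0, 0, 0.9], [0, -0.3, 0, 0, 0, 0, 0.9], [0, -0.4, 0, 0, 0, 0, 0.9], [0, -0.5, 0, 0, 0, 0, 0.9], [0, -0.614, 0, 0, 0, 0, 0.9], [0, -0.614, 0, 0, 0, 0, 0.9], [0, -0.614, 0, 0, 0, 0, 0.9]]}}

```text
clock: 32.08
eef_pos: [540.8, -289.6, 145.0]
eef_rot: [-3.141, -0.0, 1.57]
wrist_force: [-0.4, 0.1, -4.8]
finger_gap: 41.9
finger_force: 35.0
```

Call:
{"fn": "jog_arm", "kwargs": {"series": [[0, 0, -0.1, 0, 0, 0, 0.9], [0, 0, -0.25, 0, 0, 0, 0.9], [0, 0, -0.4, 0, 0, 0, 0.9], [0, 0, -0.55, 0, 0, 0, 0.9], [0, 0, -0.7, 0, 0, 0, 0.9], [0, 0, -0.8, 0, 0, 0, 0.9], [0, 0, -0.85, 0, 0, 0, 0.9], [0, 0, -0.85, 0, 0, 0, 0.9]]}}

```text
clock: 32.75
eef_pos: [540.5, -288.6, 41.9]
eef_rot: [-3.14, -0.001, 1.571]
wrist_force: [-0.0, 0.3, -4.3]
finger_gap: 42.2
finger_force: 35.0
```

Call:
{"fn": "jog_arm", "kwargs": {"series": [[0, 0, -0.015, 0, 0, 0, 0.9], [0, 0, -0.03, 0, 0, 0, 0.9], [0, 0, -0.04, 0, 0, 0, 0.9], [0, 0, -0.05, 0, 0, 0, 0.9], [0, 0, -0.055, 0, 0, 0, 0.9], [0, 0, -0.055, 0, 0, 0, 0.9], [0, 0, -0.055, 0, 0, 0, 0.9], [0, 0, -0.055, 0, 0, 0, 0.9]]}}

```text
clock: 33.42
eef_pos: [541.0, -289.4, 36.9]
eef_rot: [3.141, 0.0, 1.571]
wrist_force: [0.0, 0.3, -4.1]
finger_gap: 41.9
finger_force: 35.0
```

Call:
{"fn": "jog_arm", "kwargs": {"series": [[0, 0, -0.006, 0, 0, 0, 0.9], [0, 0, -0.012, 0, 0, 0, 0.9], [0, 0, -0.018, 0, 0, 0, 0.9], [0, 0, -0.024, 0, 0, 0, 0.9], [0, 0, -0.027, 0, 0, 0, 0.9], [0, 0, -0.027, 0, 0, 0, 0.9], [0, 0, -0.027, 0, 0, 0, 0.9]]}}

```text
clock: 34.0
eef_pos: [541.0, -289.3, 33.8]
eef_rot: [3.142, 0.0, 1.571]
wrist_force: [-1.6, 0.5, 1.2]
finger_gap: 41.5
finger_force: 35.0
```

Touched down. I'll release, move back and check.

Call:
{"fn": "jog_arm", "kwargs": {"series": [[0, 0, 0, 0, 0, 0, 0.3], [0, 0, 0, 0, 0, 0, 0.3], [0, 0, 0, 0, 0, 0, 0.3], [0, 0, 0, 0, 0, 0, 0.3], [0, 0, 0.2, 0, 0, 0, 0.3], [0, 0, 0.45, 0, 0, 0, 0.3], [0, 0, 0.75, 0, 0, 0, 0.3], [0, 0, 1, 0, 0, 0, 0.3]]}}

```text
clock: 34.67
eef_pos: [541.1, -289.4, 155.8]
eef_rot: [3.141, 0.0, 1.571]
wrist_force: [0.9, -0.1, 0.8]
finger_gap: 65.8
finger_force: 0.0
```

Call:
{"fn": "jog_arm", "kwargs": {"series": [[0, 0.2, 0.3, 0, 0, 0, 0.3], [0, 0.4, 0.6, 0, 0, 0, 0.3], [0, 0.6, 0.8, 0, 0, 0, 0.3], [0, 0.6, 0.8, 0, 0, 0, 0.3], [0, 0.6, 0.8, 0, 0, 0, 0.3], [0, 0.6, 0.8, 0, 0, 0, 0.3]]}}

```text
clock: 35.17
eef_pos: [540.8, -217.5, 248.7]
eef_rot: [-3.141, -0.0, 1.571]
wrist_force: [0.3, -0.6, -0.5]
finger_gap: 65.9
finger_force: 0.0
```

```bash
python3 - <<'E'
from h import *
c=cam('wrist'); save(c,'pics/w7.png'); pickle.dump(c,open('w7.pkl','wb')); print(c['s']['eef_pos'])
E
```

```text
[ 540.80156116 -217.4747567   248.7448298 ]
```

View pics/w7.png

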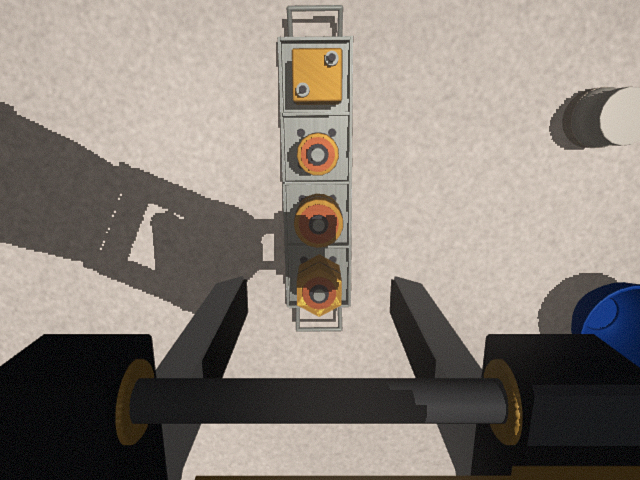

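All four stand in bays 1 to 4 in the order square (317,75), tall (318,155), low (318,225), hex (319,295). I'll check the centring and hand in.

```bash
python3 - <<'E'
from h import *
c=pickle.load(open('w7.pkl','rb'))
P=[at(c,p,z)[:2] for p,z in [((317,75.5),50),((318,155),68),((318,225),52),((319,295),60)]]
B=[(539,-97),(539.7,-161),(540.4,-225),(541,-289)]
D=np.array(P)-B; print(D.round(1))
if abs(D).max()<8: print(manip.sign_off())
E
```

```text
[[ 1.4 -3. ]
 [ 1.5 -2.8]
 [ 0.8 -1.6]
 [ 1.1 -1.9]]
the job is handed in; nothing more can be done
None
```

All four flasks are in the carrier in case order from the left (square, tall, low, hex), each upright and measured within about 3 mm of its bay centre. The job took about 35 s and is handed in; no verdict came back.

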